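# Lay the square flush around the corner of a beadwork panel

### The arm

A 6-joint arm with a two-finger parallel gripper is mounted at the origin on the work surface. World frame = base frame: x ahead of the robot, y to its left, z up, the work surface at z = 0. Lengths are in m, angles in rad, forces in N, time in s.
With the tool pointing down it reaches from about 0.275 to 0.825 m from the base axis. Payload 4.9 kg.
Tool frame: the origin (TCP) lies midway between the tips of the shut fingers; the grasp point (between the pads) lies 19 mm behind it; z points along the fingers, y is the line along which they close (so a half turn about z gives the same grasp; the last joint's range is limited). The gripper opens to 85 mm and grips with 20 to 120 N. Pads are 22 mm wide; open, the fingers measure 114 mm over their backs; the gripper's body (76 mm by 85 mm) begins 54 mm behind the grasp point. The pads swing forward as they close: fully open they stand 13 mm farther back than shut.
Start: joints at [1.174, 0.326, -0.193, 1.052, 0, 1.437], TCP at [0.143, 0.531, 0.231] pointing down, gripper open.
Joint ranges: [-2.65, 2.65], [-0.97, 1.79], [-1.3, 1.35], [-1.93, 2.1], [-1.47, 1.37], [-3.14, 3.14]. Speed limits (rad/s): [2.57, 2.57, 3.14, 3.14, 3.14, 3.14].

### API

Orientations are given as [roll, pitch, yaw] about the fixed x, y, z axes, in that order (R = Rz(yaw) Ry(pitch) Rx(roll)).
In Python, from rig import * gives the robot as it stands.
- The arm moves only by the tool jog_arm, never from a script. Its argument "commands" is text: rows parted by semicolons, each of 7 numbers parted by spaces: the shift along the tool's x, y, z scaled (see below), then the turn, a rotation vector about the tool's x, y, z scaled (see below), then the closure, from 0 (fully open) to 1 (shut). A call has 1 to 12 rows; each row shifts and turns the commanded pose from where the row before left it, along the tool's axes as they then stand; what a row does not reach is not made up. The controller multiplies each number of a shift by 5 cm and each number of a turn by pi/4 rad. A row lasts 1/10 s, in which the tool goes at most 50 mm and 8.59 degrees, less where a joint would pass 70% of its speed; a pose out of reach is approached as far as the arm can. A call with a number of a shift or a turn outside -1 to 1 is refused whole. A call with a gripper value outside its range is refused whole. The fingers move at their own pace and stop on an object; "grip_force" is the grip in N (left out, the last holds). Time passes only in rows, so rows that do not move let the fingers close. It gives the time, the measured TCP pose, the force, the opening and the grip force at its end, in the units of the state.
- read_state(): the state, without advancing time (a new reading comes with each control period).
- snapshot(name): name is "scene" or "top"; returns a dict with "color" (384x512x3 uint8, red, green, blue), "camera_matrix" (3x3 intrinsics, pixels), "distortion" ([k1, k2, p1, p2, k3] as OpenCV has them; the pictures are not rectified), "cam_to_world" (4x4, takes a point from camera to world coordinates). Camera axes: x right, y down, z forward; pixel columns grow to the right and rows downward; lengths in m; the calibration is good to about 2 mm. A picture is of the moment at which its call begins. There is no depth.
- finish_job(): hands the job in; it is judged then, once.
The state is a dict: "clock": time; "joint_positions": joint angles; "qvel": joint speeds; "effort": joint torques, N m; "position": TCP position; "orientation": TCP orientation; "ft_force": force on the tool from outside, world axes, zero at the start; "ft_torque": the same for the moment, N m; "gripper_width": finger opening in m; "gripper_force": force on a finger pad.
Only numpy, scipy, OpenCV 4.12 (cv2) and the standard library are available. Lean on these libraries where they do the work, as an engineer would, in place of code of your own. Each camera call takes 0.05 s, during which the arm holds its last target. There are 200 camera calls.

### The job

Check the corner of the orange beadwork panel: lay the aluminium L-square flat on the table around the panel's rosette-marked corner, long leg along the panel's long edge, with both inside edges flush against the panel all along and no gap. Ease it home gently by touch: the panel lies loose and must not be shoved from where it is. Leave the square lying there, and do not disturb the jars, spools, pliers and bead box.

Things in the scene. Friction and masses are not known exactly. Their poses are not given: they have to be found in the camera images.
- panel: Orange rigid beadwork panel, 220 x 150 x 15 mm slab, steel-backed, 1.5 kg, lying loose on the table. Origin: underside of its marked corner, by the round black-white-red rosette (centre 32 mm in from both edges). x runs along the 220 mm edge nearest the robot (roughly world -y), y along the 150 mm edge (away from the robot), z up; it fills x 0 to 220, y 0 to 150, z 0 to 15 mm.
- panel_corner (a point): The panel's marked corner at table level; same point and axes as the panel.
- panel_far (a point): The panel's corner diagonally opposite the marked one, at table level.
- square: Loose aluminium L-square, about 0.26 kg, 12 mm thick, no handle, black ruler marks on top. Origin: inside corner of the L, underside; z up. Long leg fills x -28 to 180, y -28 to 0 mm; short leg x -28 to 0, y 0 to 90. Inside edges: faces y = 0 and x = 0. Correctly laid, its axes coincide with the panel's.
- square_corner (a point): Inside corner of the L, at its underside (the square's origin).
- square_long_end (a point): Far end of the long leg's inside edge, underside, 180 mm along x from the inside corner.
- square_short_end (a point): Far end of the short leg's inside edge, underside, 90 mm along y from the inside corner.
- square_grip (a point): Point on top of the long leg, mid-width, 43 mm along x from the inside corner, 12 mm above the underside; the balance point lies close to it.
- jar_pink: Low round bead jar, pink beads, white lid, 53 mm across, 36 mm tall; a bystander. Origin: centre of its underside.
- jar_black: Low round bead jar, black beads, white lid, 53 mm across, 36 mm tall; a bystander. Origin: centre of its underside.
- jar_red: Low round bead jar, red beads, white lid, 53 mm across, 36 mm tall; a bystander. Origin: centre of its underside.
- spool_white: White thread spool, 34 mm across, 38 mm tall, standing on the far part of the panel; a bystander. Origin: centre of its underside.
- spool_green: Green thread spool, 34 mm across, 38 mm tall; a bystander. Origin: centre of its underside.
- pliers: Purple-handled pliers, 150 mm long, 60 mm wide, 13 mm thick, lying along its x; a bystander. Origin: centre of its underside.
- bead_box: Clear open bead box, 90 x 70 x 30 mm; a bystander. Origin: centre of its underside.
Mind the look-alikes: they are no part of the job. Several things look just like the square: the one meant starts farthest to the robot's left.

How it is judged:
By the outcome, as a careful person would: the job done as asked, in the order asked, and still so for the second after the job is handed in, with the robot touching nothing.
It also fails if it takes over 64 s, if anything falls off the work surface, if the arm or the gripper's body presses on something with over 40 N, if the wrist force passes 120 N, or if a joint passes its speed limit or range.

## Working session

There is one attempt and no reset: what is moved stays moved. The work goes in short steps, Python scripts to look and compute and a tool call to move; the robot and the scene stay as the last step left them, time stands still between calls to the robot, and variables do not carry over. Pictures are saved under pics/ and viewed, at most 10 in all, crops included, and the job is handed in when it is done.

Besides the shell and the picture viewer there is one more tool, called after "Request:" by a JSON object that holds its "fn" and its "kwargs". jog_arm: Moves the arm, as the interface text tells. Shifts and turns lie within -1 to 1; 1 stands for 5 cm of shift or pi/4 rad of turn. Its arguments: {"type":"object","properties":{"commands":{"type":"string"},"grip_force":{"type":"number"}},"required":["commands"]}

```bash
ls; mkdir -p pics; python3 - <<'E'
from rig import *
import cv2,pickle
d={}
for n in("scene","top"):
    s=snapshot(n); d[n]=s; cv2.imwrite(f"pics/{n}0.png",s["color"][:,:,::-1])
    print(n,s["camera_matrix"],s["distortion"],s["cam_to_world"])
pickle.dump(d,open("s0.pkl","wb"))
print(read_state())
E
```

```text
pics
scene [[373.36929752   0.         253.695168  ]
 [  0.         373.36929752 196.88394152]
 [  0.           0.           1.        ]] [-0.07270284  0.          0.          0.          0.        ] [[-2.45374148e-01  5.37053610e-01 -8.07071836e-01  1.40296631e+00]
 [ 9.69428098e-01  1.36647845e-01 -2.03805124e-01  1.84017061e-01]
 [ 8.30349770e-04 -8.32406624e-01 -5.54164708e-01  6.56048385e-01]
 [ 0.00000000e+00  0.00000000e+00  0.00000000e+00  1.00000000e+00]]
top [[359.11696645   0.         248.76313706]
 [  0.         359.11696645 195.232389  ]
 [  0.           0.           1.        ]] [-0.02912631  0.          0.          0.          0.        ] [[-0.01337512 -0.99478586  0.10110488  0.43089488]
 [-0.99962228  0.01573052  0.02253532 -0.05390165]
 [-0.02400825 -0.10076528 -0.99462051  0.95042538]
 [ 0.          0.          0.          1.        ]]
{'clock': 0.1, 'joint_positions': array([ 1.17379934e+00,  3.26847367e-01, -1.93506536e-01,  1.05199725e+00,
       -8.36653255e-06,  1.43662316e+00]), 'qvel': array([ 0.00186793, -0.00102264,  0.0020752 , -0.00180822,  0.00115964,
       -0.00011141]), 'effort': array([ 3.51358985e-04, -4.44239187e+01,  2.63037783e+01,  7.83168798e-03,
       -1.59666320e-04,  1.26690023e-05]), 'position': array([0.14266464, 0.53062512, 0.23058373]), 'orientation': array([-3.14005068e+00, -1.99699548e-04,  2.87876869e+00]), 'ft_force': array([1.09980718, 0.81561819, 0.54498342]), 'ft_torque': array([0.00986307, 0.00725802, 0.02255565]), 'gripper_force': 0.0, 'gripper_width': 0.08543104235857615}
```

View pics/scene0.png

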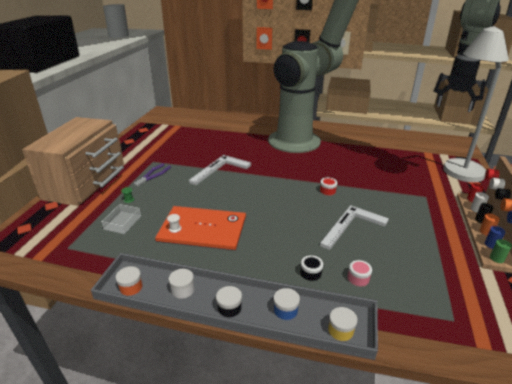

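View pics/top0.png

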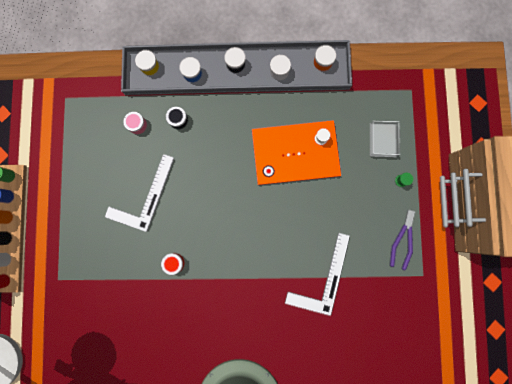

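Top view: there are two L-squares, A with its corner near (146,230) and B with its corner near (328,312). Image left is world +y, the robot's left, so A should be the one meant. The panel is at (297,153) with its rosette at (268,171). I'll confirm A in an enlarged crop and measure.

```bash
cat > h.py <<'E'
import numpy as np, cv2
def ray(s,uv,z):
    uv=np.asarray(uv,float).reshape(-1,1,2)
    n=cv2.undistortPoints(uv,s["camera_matrix"],np.array(s["distortion"]))[:,0]
    T=s["cam_to_world"]; d=np.c_[n,np.ones(len(n))]@T[:3,:3].T; c=T[:3,3]
    return c+d*((z-c[2])/d[:,2])[:,None]
def proj(s,P):
    T=np.linalg.inv(s["cam_to_world"])
    return cv2.projectPoints(np.asarray(P,float).reshape(-1,3),cv2.Rodrigues(T[:3,:3])[0],T[:3,3],s["camera_matrix"],np.array(s["distortion"]))[0][:,0]
def tri(s1,a,s2,b):
    C=[];D=[]
    for s,p in((s1,a),(s2,b)):
        q=ray(s,p,0)[0];c=s["cam_to_world"][:3,3];C.append(c);D.append((q-c)/np.linalg.norm(q-c))
    A=sum(np.eye(3)-np.outer(d,d) for d in D);y=sum((np.eye(3)-np.outer(d,d))@c for c,d in zip(C,D))
    return np.linalg.solve(A,y)
def poly(s,kind,near,eps=3,k=6):
    """sub-pixel corner polygon of the blob of a kind nearest to a pixel"""
    im=cv2.resize(s["color"],None,fx=k,fy=k,interpolation=cv2.INTER_CUBIC)
    hsv=cv2.cvtColor(im,cv2.COLOR_RGB2HSV); H,S,V=cv2.split(hsv)
    m=((V>165)&(S<60)) if kind=="white" else ((H<16)&(S>150)&(V>140))
    m=m.astype(np.uint8)*255
    m=cv2.morphologyEx(m,cv2.MORPH_CLOSE,np.ones((2*k+1,2*k+1)))
    cs=cv2.findContours(m,cv2.RETR_EXTERNAL,cv2.CHAIN_APPROX_NONE)[0]
    near=np.array(near,float)*k
    c=max((c for c in cs if cv2.contourArea(c)>200*k*k),key=lambda c:cv2.pointPolygonTest(c,tuple(near),True))
    ap=cv2.approxPolyDP(c,eps*k,True)[:,0].astype(float); pts=c[:,0].astype(float)
    L=[]
    for i in range(len(ap)):
        a,b=ap[i],ap[(i+1)%len(ap)];l=np.linalg.norm(b-a);t=(b-a)/l
        u=(pts-a)@t;w=(pts-a)@[-t[1],t[0]]
        q=pts[(u>.12*l)&(u<.88*l)&(abs(w)<2*k)]
        vx,vy,x,y=cv2.fitLine(q.astype(np.float32),cv2.DIST_HUBER,0,.01,.01)[:,0];L.append((vx,vy,x,y))
    out=[]
    for i in range(len(L)):
        a,b=L[i-1],L[i]
        t=np.linalg.solve([[a[0],-b[0]],[a[1],-b[1]]],[b[2]-a[2],b[3]-a[3]])
        out.append([a[2]+t[0]*a[0],a[3]+t[0]*a[1]])
    return (np.array(out)+.5)/k-.5
E
python3 - <<'E'
from h import *
import pickle
d=pickle.load(open("s0.pkl","rb"));t,sc=d["top"],d["scene"]
for n,s,k,p in(("sqT","top","white",(155,195)),("sqS","scene","white",(337,228)),("paT","top","orange",(290,165)),("paS","scene","orange",(200,230))):
    q=poly(d[s],k,p);print(n,q.round(1).tolist())
    for z in (0,.012 if k=="white" else .015): print("  ",z,(ray(d[s],q,z)[:,:2]*1000).round(1).tolist())
c=t["color"][130:330,80:380];c=cv2.resize(c,(780,520),interpolation=cv2.INTER_CUBIC)
cv2.imwrite("pics/crop.png",c[:,:,::-1])
E
```

```text
sqT [[173.10000610351562, 156.89999389648438], [162.8000030517578, 153.39999389648438], [139.1999969482422, 217.0], [107.9000015258789, 205.89999389648438], [104.0999984741211, 216.6999969482422], [145.60000610351562, 231.39999389648438]]
   0 [[635.1, 171.1], [645.4, 199.5], [473.6, 261.2], [504.7, 347.1], [475.8, 356.7], [435.1, 243.3]]
   0.012 [[632.5, 168.3], [642.7, 196.3], [473.1, 257.3], [503.7, 342.0], [475.2, 351.5], [435.0, 239.5]]
sqS [[388.0, 218.10000610351562], [348.5, 205.6999969482422], [347.1000061035156, 221.3000030517578], [334.5, 225.10000610351562], [320.5, 242.8000030517578], [330.0, 245.8000030517578], [354.6000061035156, 212.10000610351562], [385.20001220703125, 222.8000030517578]]
   0 [[459.4, 354.3], [422.8, 237.6], [504.4, 236.6], [531.6, 202.3], [618.9, 171.1], [625.0, 197.0], [452.9, 256.8], [485.1, 345.3]]
   0.012 [[476.7, 351.2], [440.8, 236.6], [520.8, 235.6], [547.5, 201.9], [633.2, 171.3], [639.2, 196.8], [470.3, 255.4], [501.9, 342.3]]
paT [[333.6000061035156, 119.80000305175781], [251.3000030517578, 128.6999969482422], [257.29998779296875, 184.39999389648438], [340.8999938964844, 175.5]]
   0 [[729.4, -265.1], [708.8, -41.8], [556.1, -55.7], [576.5, -278.5]]
   0.015 [[724.7, -261.8], [704.5, -42.0], [554.1, -55.6], [574.2, -275.0]]
paS [[153.60000610351562, 239.5], [234.89999389648438, 248.60000610351562], [245.6999969482422, 212.6999969482422], [173.3000030517578, 205.8000030517578], [169.39999389648438, 212.5], [177.3000030517578, 213.1999969482422], [182.3000030517578, 230.89999389648438], [167.5, 234.10000610351562], [167.39999389648438, 215.89999389648438]]
   0 [[717.6, -269.8], [697.3, -44.9], [535.9, -59.6], [556.1, -284.3], [591.5, -281.1], [588.7, -256.6], [663.1, -208.7], [686.4, -243.0], [608.7, -279.6]]
   0.015 [[733.2, -259.4], [713.4, -39.6], [555.8, -54.0], [575.5, -273.6], [610.1, -270.5], [607.3, -246.6], [680.0, -199.7], [702.8, -233.3], [626.8, -269.0]]
```

View pics/crop.png

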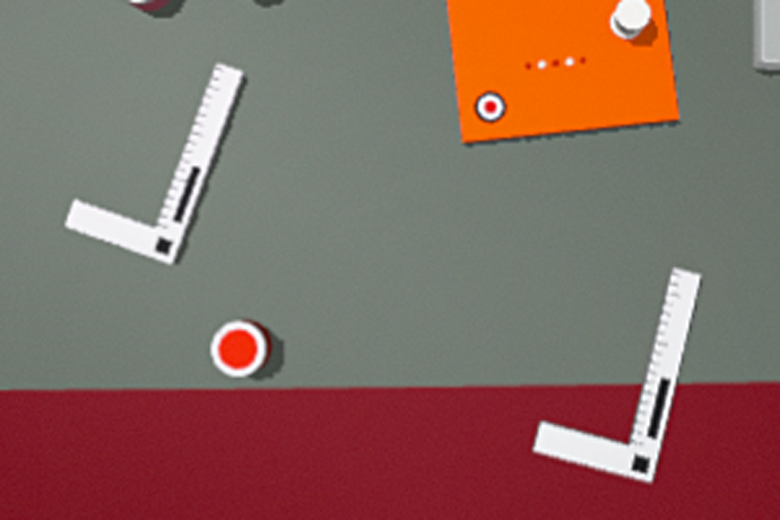

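Crop: A has its corner at crop (165,245) and B at (640,463), and they are identical in shape. A is farther left (world y ≈ 0.26), so it is the target. The two views agree on the heights, about 12 mm for the square and 15 mm for the panel. The square's yaw is -19.8° with its origin at (472,257); the panel's yaw is -84.8° with its corner at (555,-55). I'll go above the grip point, then down.

Request:
{"fn": "jog_arm", "kwargs": {"commands": "0 0 0 0 0 0.107 0.3; -0.81 -0.29 0.24 0 0 0 0.3; -0.81 -0.29 0.24 0 0 0 0.3; -0.81 -0.29 0.24 0 0 0 0.3; -0.81 -0.29 0.24 0 0 0 0.3; -0.81 -0.29 0.24 0 0 0 0.3; -0.81 -0.29 0.24 0 0 0 0.3; -0.81 -0.29 0.24 0 0 0 0.3; -0.81 -0.29 0.24 0 0 0 0.3; -0.81 -0.29 0.24 0 0 0 0.3; -0.81 -0.29 0.24 0 0 0 0.3; -0.81 -0.29 0.24 0 0 0 0.3", "grip_force": 30}}

```text
clock: 1.3
position: [0.5086, 0.2283, 0.0985]
orientation: [-3.141, -0.001, 2.795]
ft_force: [0.3, -0.1, 0.4]
gripper_width: 0.0601
gripper_force: 0.0
```

Request:
{"fn": "jog_arm", "kwargs": {"commands": "0 0 0 0 0 0 0.3; 0 0 0 0 0 0 0.3; 0 0 0 0 0 0 0.3"}}

```text
clock: 1.6
position: [0.5066, 0.2301, 0.0992]
orientation: [-3.141, -0.001, 2.795]
ft_force: [-1.3, 0.9, 0.2]
gripper_width: 0.0601
gripper_force: 0.0
```

```bash
cat >> h.py <<'E'
def to(st,xyz,yaw=None):
    """shift in tool axes (units of 5 cm, after the turn) and turn about tool z (units of pi/4) to a world target in mm; yaw in deg, tool down"""
    y=st["orientation"][2]; Y=y if yaw is None else np.radians(yaw)
    R=np.array([[np.cos(Y),np.sin(Y),0],[np.sin(Y),-np.cos(Y),0],[0,0,-1]])
    d=R.T@(np.array(xyz)/1000-st["position"])
    turn=-((Y-y+np.pi)%(2*np.pi)-np.pi)
    return (d/.05).round(3),round(turn/(np.pi/4),3)
def brief(st):
    print("t",round(st["clock"],2),"p",(st["position"]*1000).round(1),"rpy",np.degrees(st["orientation"]).round(2),"F",st["ft_force"].round(2),"w",round(st["gripper_width"]*1000,1),"gf",round(st["gripper_force"],1))
E
python3 - <<'E'
from rig import *
from h import *
s=read_state();brief(s);print(to(s,(507.7,228.9,1),160.17))
E
```

```text
t 1.6 p [506.6 230.1  99.2] rpy [-1.7998e+02 -6.0000e-02  1.6017e+02] F [-1.3   0.92  0.25] w 60.1 gf 0.0
(array([-0.029, -0.016,  1.963]), np.float64(-0.0))
```

Request:
{"fn": "jog_arm", "kwargs": {"commands": "-0.01 0 0.5 0 0 0 0.35; -0.01 -0.01 0.5 0 0 0 0.4; -0.01 0 0.4 0 0 0 0.4; 0 0 0.3 0 0 0 0.4; 0 0 0.15 0 0 0 0.4; 0 0 0.07 0 0 0 0.4; 0 0 0 0 0 0 0.4"}}

```text
clock: 2.3
position: [0.5086, 0.2293, 0.0036]
orientation: [3.141, 0.0, 2.796]
ft_force: [-0.5, 0.4, 1.4]
gripper_width: 0.0513
gripper_force: 0.0
```

Request:
{"fn": "jog_arm", "kwargs": {"commands": "0 0 0 0 0 0 0.55; 0 0 0 0 0 0 0.6; 0 0 0 0 0 0 0.65; 0 0 0 0 0 0 0.7; 0 0 0 0 0 0 0.8; 0 0 0 0 0 0 0.8; 0 0 0 0 0 0 0.8"}}

```text
clock: 3.0
position: [0.5094, 0.229, 0.004]
orientation: [3.141, 0.001, 2.795]
ft_force: [-0.9, 0.5, 6.4]
gripper_width: 0.0273
gripper_force: 29.9
```

```bash
python3 - <<'E'
from rig import *
from h import *
s=read_state();brief(s)
E
```

```text
t 3.0 p [509.4 229.    4. ] rpy [1.7994e+02 5.0000e-02 1.6012e+02] F [-0.92  0.53  6.38] w 27.3 gf 29.9
```

Request:
{"fn": "jog_arm", "kwargs": {"commands": "0 0 0 0 0 0 0.8; 0 0 0 0 0 0 0.8; 0 0 -0.1 0 0 0 0.8; 0 0 -0.3 0 0 0 0.8; 0 0 -0.4 0 0 0 0.8; 0 0 -0.3 0 0 0 0.8", "grip_force": 60}}

```text
clock: 3.6
position: [0.5083, 0.2284, 0.0586]
orientation: [-3.14, -0.001, 2.795]
ft_force: [0.1, -0.8, -3.6]
gripper_width: 0.0261
gripper_force: 59.6
```

Request:
{"fn": "jog_arm", "kwargs": {"commands": "0 0 0 0 0 0.094 0.8; 0 0 0 0 0 0.15 0.8; 0 0 0 0 0 0.15 0.8; 0 0 0 0 0 0.15 0.8; 0 0 0 0 0 0.15 0.8; 0 0 0 0 0 0.15 0.8; 0 0 0 0 0 0.15 0.8; 0 0 0 0 0 0.15 0.8; 0 0 0 0 0 0.15 0.8; 0 0 0 0 0 0.15 0.8; 0 0 0 0 0 0 0.8"}}

```text
clock: 4.7
position: [0.5081, 0.2284, 0.0577]
orientation: [-3.14, 0.0, 1.661]
ft_force: [-0.7, 0.5, -3.6]
gripper_width: 0.026
gripper_force: 59.5
```

```bash
python3 - <<'E'
from rig import *
from h import *
s=read_state();brief(s);print(to(s,(522.6,-97.5,48),95.18))
E
```

```text
t 4.7 p [508.1 228.4  57.7] rpy [-1.799e+02  3.000e-02  9.515e+01] F [-0.71  0.53 -3.6 ] w 26.0 gf 59.5
(array([-6.517, -0.299,  0.194]), np.float64(-0.001))
```

Request:
{"fn": "jog_arm", "kwargs": {"commands": "-0.3 -0.027 0 0 0 0 0.8; -0.6 -0.027 0 0 0 0 0.8; -0.7 -0.027 0 0 0 0 0.8; -0.7 -0.027 0 0 0 0 0.8; -0.7 -0.027 0 0 0 0 0.8; -0.7 -0.027 0.03 0 0 0 0.8; -0.7 -0.027 0.03 0 0 0 0.8; -0.7 -0.027 0.03 0 0 0 0.8; -0.7 -0.027 0.03 0 0 0 0.8; -0.5 -0.027 0.03 0 0 0 0.8; -0.217 -0.027 0.03 0 0 0 0.8; 0 0 0 0 0 0 0.8"}}

```text
clock: 5.9
position: [0.5226, -0.0987, 0.049]
orientation: [-3.141, -0.0, 1.659]
ft_force: [-0.7, 0.0, -3.8]
gripper_width: 0.0262
gripper_force: 59.5
```

Request:
{"fn": "jog_arm", "kwargs": {"commands": "0 0 0 0 0 0 0.8; 0 0 0 0 0 0 0.8"}}

```text
clock: 6.1
position: [0.5229, -0.0959, 0.0492]
orientation: [-3.141, -0.001, 1.663]
ft_force: [0.7, 0.1, -2.9]
gripper_width: 0.0257
gripper_force: 59.5
```

```bash
python3 - <<'E'
from rig import *
from h import *
s=read_state();brief(s);print(to(s,(522.6,-97.5,4.5),95.18))
for n in("scene","top"):
    d=snapshot(n); c=d["color"]
    c=c[180:280,120:280] if n=="scene" else c[100:230,210:380]
    cv2.imwrite(f"pics/{n}1.png",cv2.resize(c,None,fx=4,fy=4,interpolation=cv2.INTER_CUBIC)[:,:,::-1])
E
```

```text
t 6.1 p [522.9 -95.9  49.2] rpy [-1.7997e+02 -4.0000e-02  9.5260e+01] F [ 0.66  0.12 -2.9 ] w 25.7 gf 59.5
(array([-0.03 , -0.009,  0.894]), np.float64(0.002))
```

View pics/top1.png

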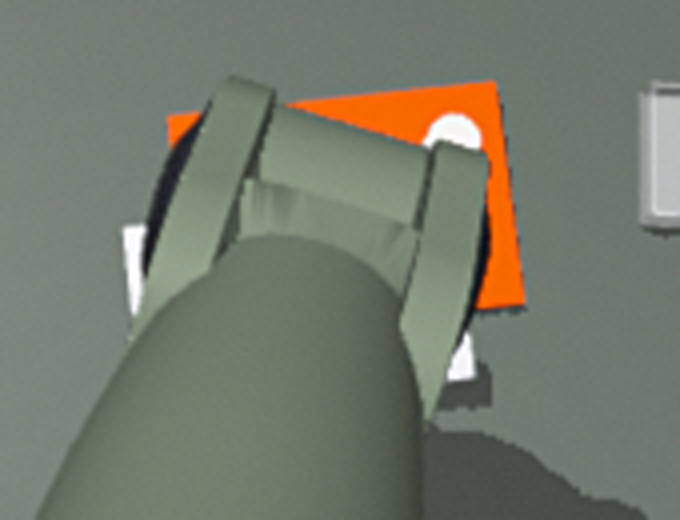

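Top crop: the arm hides most of it. The short leg's end shows at crop (135,260), left of the panel, and the long leg's end at (460,360), below its near edge, as planned. I'll lower by touch.

Request:
{"fn": "jog_arm", "kwargs": {"commands": "-0.03 -0.01 0.25 0 0 0 0.8; 0 0 0.25 0 0 0 0.8; 0 0 0.2 0 0 0 0.8; 0 0 0.1 0 0 0 0.8; 0 0 0.05 0 0 0 0.8; 0 0 0.02 0 0 0 0.8; 0 0 0 0 0 0 0.8; 0 0 0 0 0 0 0.8"}}

```text
clock: 7.0
position: [0.5233, -0.0988, 0.0061]
orientation: [3.141, 0.0, 1.661]
ft_force: [0.3, -0.2, -3.3]
gripper_width: 0.0257
gripper_force: 59.5
```

Request:
{"fn": "jog_arm", "kwargs": {"commands": "0 0 0.02 0 0 0 0.8; 0 0 0 0 0 0 0.8"}}

```text
clock: 7.2
position: [0.5231, -0.0987, 0.005]
orientation: [3.141, 0.0, 1.661]
ft_force: [0.4, -0.0, -2.6]
gripper_width: 0.0259
gripper_force: 59.5
```

Request:
{"fn": "jog_arm", "kwargs": {"commands": "0 0 0.02 0 0 0 0.8; 0 0 0 0 0 0 0.8"}}

```text
clock: 7.4
position: [0.5232, -0.0988, 0.0042]
orientation: [3.141, 0.0, 1.661]
ft_force: [-0.3, 0.2, 2.5]
gripper_width: 0.0258
gripper_force: 60.1
```

Request:
{"fn": "jog_arm", "kwargs": {"commands": "0 0 0 0 0 0 0.64; 0 0 0 0 0 0 0.6; 0 0 0 0 0 0 0.6; 0 0 0 0 0 0 0.6; 0 0 -0.1 0 0 0 0.6; 0 0 -0.3 0 0 0 0.6; 0 0 -0.4 0 0 0 0.6; 0 0 -0.4 0 0 0 0.6"}}

```text
clock: 8.2
position: [0.5227, -0.0986, 0.0646]
orientation: [-3.141, -0.0, 1.661]
ft_force: [-0.1, 0.9, 0.5]
gripper_width: 0.034
gripper_force: 0.0
```

Request:
{"fn": "jog_arm", "kwargs": {"commands": "0 -1 -0.1 0 0 0 0.6; 0 -1 0 0 0 0 0.6; 0 -1 0 0 0 0 0.6; 0 -1 0 0 0 0 1; 0 -0.5 0 0 0 0 1; 0 0 0 0 0 0 1; 0 0 0 0 0 0 1"}}

```text
clock: 8.9
position: [0.3, -0.1196, 0.0694]
orientation: [3.14, 0.001, 1.66]
ft_force: [0.4, -0.2, 0.3]
gripper_width: 0.0002
gripper_force: 0.0
```

```bash
cat > look.py <<'E'
from rig import *
from h import *
import sys
n=sys.argv[1]
s=read_state();brief(s)
t=snapshot("top")
c=t["color"][100:230,210:380]
cv2.imwrite(f"pics/{n}.png",cv2.resize(c,None,fx=4,fy=4,interpolation=cv2.INTER_CUBIC)[:,:,::-1])
q=poly(t,"orange",(310,165));print("panel",q.round(1).tolist(),(ray(t,q,.015)[:,:2]*1000).round(1).tolist())
q=poly(t,"white",eval(sys.argv[2]));print("sq",q.round(1).tolist(),(ray(t,q,.012)[:,:2]*1000).round(1).tolist())
E
python3 look.py t2 "(285,190)"
```

```text
t 8.9 p [ 300.  -119.6   69.4] rpy [1.7988e+02 7.0000e-02 9.5090e+01] F [ 0.38 -0.16  0.35] w 0.2 gf 0.0
panel [[333.6000061035156, 119.80000305175781], [251.39999389648438, 128.6999969482422], [257.1000061035156, 184.5], [340.8999938964844, 175.5]] [[724.7, -261.8], [704.5, -42.3], [554.0, -54.9], [574.1, -275.0]]
sq [[241.89999389648438, 159.5], [246.60000610351562, 204.1999969482422], [326.1000061035156, 195.6999969482422], [324.6000061035156, 184.8000030517578], [256.6000061035156, 192.0], [253.0, 158.60000610351562]] [[622.1, -15.6], [502.7, -26.8], [521.8, -235.0], [550.7, -232.2], [534.6, -53.4], [623.9, -45.2]]
```

View pics/t2.png

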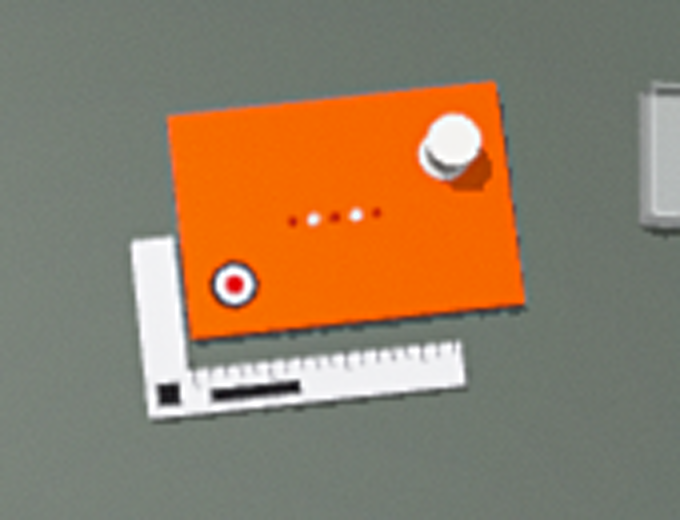

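Crop t2: the square lies parallel to the panel, with its inside corner at crop (187,370) and the panel corner at (190,338). The gaps are about 19 mm in y and 3 mm in x, and the panel hasn't moved. Next I push with the shut fingers on the long leg's outer face, at the balance point.

```bash
python3 - <<'E'
from rig import *
from h import *
s=read_state();print(to(s,(486.7,-108.0,4.5),95.18))
E
```

```text
(array([-0.101,  3.725,  1.298]), np.float64(-0.001))
```

Request:
{"fn": "jog_arm", "kwargs": {"commands": "-0.02 0.5 0 0 0 0 1; -0.02 0.8 0 0 0 0 1; -0.02 0.8 0 0 0 0 1; -0.02 0.8 0 0 0 0 1; -0.02 0.6 0 0 0 0 1; 0 0.22 0.1 0 0 0 1; 0 0 0.3 0 0 0 1; 0 0 0.4 0 0 0 1; 0 0 0.3 0 0 0 1; 0 0 0.15 0 0 0 1; 0 0 0.05 0 0 0 1; 0 0 0 0 0 0 1"}}

```text
clock: 10.15
position: [0.4848, -0.107, 0.0036]
orientation: [-3.141, -0.0, 1.661]
ft_force: [-0.0, 0.0, 0.7]
gripper_width: 0.0001
gripper_force: 0.0
```

Request:
{"fn": "jog_arm", "kwargs": {"commands": "0 0 0 0 0 0 1; 0 0 0 0 0 0 1"}}

```text
clock: 10.35
position: [0.4854, -0.1074, 0.0044]
orientation: [3.14, 0.001, 1.661]
ft_force: [0.0, -0.4, 0.1]
gripper_width: 0.0001
gripper_force: 0.0
```

Request:
{"fn": "jog_arm", "kwargs": {"commands": "0 0.03 0 0 0 0 1; 0 0.03 0 0 0 0 1; 0 0.03 0 0 0 0 1; 0 0.03 0 0 0 0 1; 0 0.03 0 0 0 0 1; 0 0 0 0 0 0 1"}}

```text
clock: 10.95
position: [0.4926, -0.1065, 0.0038]
orientation: [3.141, 0.0, 1.661]
ft_force: [0.2, -0.8, 0.7]
gripper_width: 0.0002
gripper_force: 0.0
```

Request:
{"fn": "jog_arm", "kwargs": {"commands": "0 0.03 0 0 0 0 1; 0 0.03 0 0 0 0 1; 0 0.03 0 0 0 0 1; 0 0.03 0 0 0 0 1; 0 0.03 0 0 0 0 1; 0 0.03 0 0 0 0 1; 0 0.03 0 0 0 0 1; 0 0.03 0 0 0 0 1; 0 0 0 0 0 0 1"}}

```text
clock: 11.85
position: [0.5048, -0.1053, 0.0037]
orientation: [3.141, -0.0, 1.661]
ft_force: [-1.9, 0.1, 0.4]
gripper_width: 0.0002
gripper_force: 0.7
```

```bash
python3 look.py t3 "(326,190)"; python3 - <<'E'
from rig import *
from h import *
d=snapshot("scene");q=poly(d,"orange",(200,230));print(q.round(1).tolist())
c=d["color"][180:280,140:290]
cv2.imwrite("pics/s3.png",cv2.resize(c,None,fx=5,fy=5,interpolation=cv2.INTER_CUBIC)[:,:,::-1])
E
```

```text
t 11.85 p [ 504.8 -105.3    3.7] rpy [ 1.7996e+02 -2.0000e-02  9.5160e+01] F [-1.85  0.15  0.36] w 0.2 gf 0.7
panel [[333.6000061035156, 119.80000305175781], [251.39999389648438, 128.6999969482422], [255.10000610351562, 165.10000610351562], [274.1000061035156, 140.3000030517578], [283.8999938964844, 143.5], [283.5, 146.39999389648438], [332.70001220703125, 162.39999389648438], [331.6000061035156, 176.6999969482422], [340.8999938964844, 175.5]] [[724.7, -261.9], [704.5, -42.2], [605.7, -50.6], [671.6, -102.0], [662.6, -127.9], [654.6, -126.6], [609.3, -254.9], [571.5, -250.7], [574.1, -275.0]]
sq [[339.70001220703125, 236.1999969482422], [339.1000061035156, 239.89999389648438], [337.70001220703125, 239.89999389648438], [334.29998779296875, 256.79998779296875], [335.3999938964844, 263.3999938964844], [334.3999938964844, 263.5], [331.20001220703125, 270.3999938964844], [329.29998779296875, 269.8999938964844], [321.79998779296875, 300.70001220703125], [316.79998779296875, 299.6000061035156], [316.1000061035156, 311.5], [329.70001220703125, 315.1000061035156], [348.3999938964844, 234.60000610351562]] [[415.9, -266.6], [406.5, -264.6], [406.6, -261.1], [363.4, -250.8], [346.6, -253.0], [346.6, -250.5], [329.0, -241.7], [330.4, -236.9], [253.2, -215.2], [256.2, -202.5], [226.5, -199.8], [217.0, -234.1], [419.9, -289.2]]
[[153.5, 239.6999969482422], [235.0, 248.6999969482422], [245.5, 213.5], [173.10000610351562, 206.1999969482422], [169.39999389648438, 212.39999389648438], [177.5, 213.3000030517578], [182.1999969482422, 230.89999389648438], [167.89999389648438, 234.3000030517578], [167.10000610351562, 216.39999389648438]]
```

View pics/t3.png

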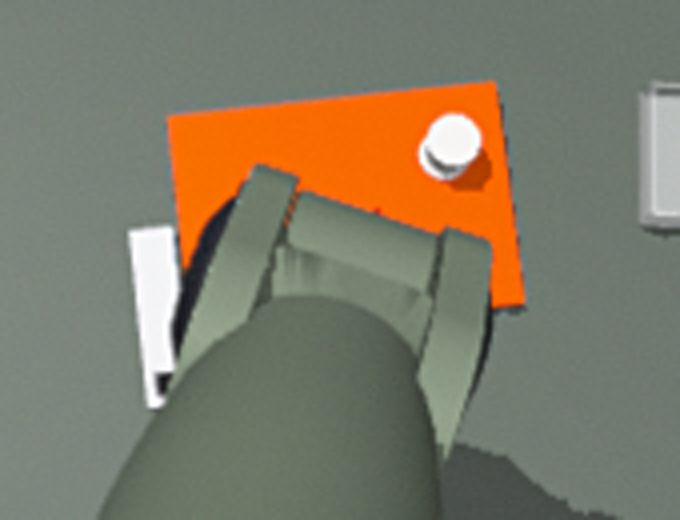

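Crop t3: the short leg's tip has moved up from crop (132,240) to (129,230), about 6.5 mm, and the panel is still. Home should be about 12.5 mm further on. I'll go 9 mm, then fine steps.

Request:
{"fn": "jog_arm", "kwargs": {"commands": "0 0.03 0 0 0 0 1; 0 0.03 0 0 0 0 1; 0 0.03 0 0 0 0 1; 0 0.03 0 0 0 0 1; 0 0.03 0 0 0 0 1; 0 0.03 0 0 0 0 1; 0 0 0 0 0 0 1"}}

```text
clock: 12.65
position: [0.5137, -0.1046, 0.0038]
orientation: [3.141, 0.0, 1.661]
ft_force: [-1.9, -0.3, -0.3]
gripper_width: -0.0001
gripper_force: 0.4
```

Request:
{"fn": "jog_arm", "kwargs": {"commands": "0 0.01 0 0 0 0 1; 0 0.01 0 0 0 0 1; 0 0 0 0 0 0 1"}}

```text
clock: 12.95
position: [0.5141, -0.1045, 0.0038]
orientation: [-3.141, -0.0, 1.661]
ft_force: [-1.3, -0.3, 0.6]
gripper_width: 0.0001
gripper_force: 1.0
```

Request:
{"fn": "jog_arm", "kwargs": {"commands": "0 0.01 0 0 0 0 1; 0 0.01 0 0 0 0 1; 0 0 0 0 0 0 1"}}

```text
clock: 13.25
position: [0.5153, -0.1044, 0.0038]
orientation: [3.141, -0.0, 1.661]
ft_force: [-2.6, -0.2, -0.1]
gripper_width: 0.0003
gripper_force: 0.9
```

Request:
{"fn": "jog_arm", "kwargs": {"commands": "0 0.006 0 0 0 0 1; 0 0.006 0 0 0 0 1; 0 0 0 0 0 0 1"}}

```text
clock: 13.55
position: [0.5158, -0.1044, 0.0038]
orientation: [3.142, -0.0, 1.661]
ft_force: [-2.5, -0.3, 0.0]
gripper_width: -0.0003
gripper_force: 1.0
```

Request:
{"fn": "jog_arm", "kwargs": {"commands": "0 0.006 0 0 0 0 1; 0 0.006 0 0 0 0 1; 0 0 0 0 0 0 1"}}

```text
clock: 13.85
position: [0.5164, -0.1043, 0.0037]
orientation: [3.142, -0.0, 1.661]
ft_force: [-1.8, -0.1, 0.5]
gripper_width: -0.0001
gripper_force: 1.0
```

Request:
{"fn": "jog_arm", "kwargs": {"commands": "0 0.006 0 0 0 0 1; 0 0 0 0 0 0 1"}}

```text
clock: 14.05
position: [0.5167, -0.1043, 0.0038]
orientation: [3.142, -0.0, 1.661]
ft_force: [-2.0, -1.4, 0.3]
gripper_width: 0.0001
gripper_force: 1.0
```

```bash
cat > look2.py <<'E'
from rig import *
from h import *
import sys
n=sys.argv[1]
brief(read_state())
t=snapshot("top");d=snapshot("scene")
# far panel edges (unoccluded): sub-pixel orange/grey crossing along fixed columns/rows
k=8
def edge(s,u,v,du,dv,N=14):
    tt=np.linspace(-N/2,N/2,N*k);x=(u+du*tt).astype(np.float32);y=(v+dv*tt).astype(np.float32)
    g=cv2.remap(s["color"][:,:,0].astype(np.float32)-s["color"][:,:,2],x[None],y[None],cv2.INTER_LINEAR)[0]
    lo,hi=g[:k].mean(),g[-k:].mean();i=np.where(np.diff(np.sign(g-(lo+hi)/2)))[0]
    return round(float(tt[i[0]]),2) if len(i) else None
print("top far", [edge(t,u,128.7+(u-251.4)*(119.8-128.7)/82.2,0,1) for u in(258,262,266,270,300,305,310)],
      "right",[edge(t,333.6+(v-119.8)*7.3/55.7,v,-1,0) for v in(124,130,150,155,160,165)],"left",[edge(t,251.4+(v-128.7)*5.7/55.8,v,1,0) for v in (133,137,141,145)])
print("scene near-cam",[edge(d,u,239.6+(u-153.5)*9/81.5,0,-1) for u in(165,180,190,200,210,220)])
c=t["color"][125:215,230:350] ; c2=d["color"][190:265,150:270]
A=cv2.resize(c,(800,600),interpolation=cv2.INTER_CUBIC);B=cv2.resize(c2,(800,500),interpolation=cv2.INTER_CUBIC)
cv2.imwrite(f"pics/{n}.png",A[:,:,::-1]);cv2.imwrite(f"pics/{n}s.png",B[:,:,::-1])
E
python3 look2.py t4; python3 - <<'E'
import pickle,sys
E
sed 's/^from rig.*/import pickle;D=pickle.load(open("s0.pkl","rb"));snapshot=lambda n:D[n]/;s/^brief.*//' look2.py > l0.py; python3 l0.py t0
```

```text
t 14.05 p [ 516.7 -104.3    3.8] rpy [180.    -0.    95.15] F [-1.97 -1.35  0.31] w 0.1 gf 1.0
top far [-0.32, -0.19, -0.06, -0.19, -0.19, -0.19, -0.06] right [-0.06, -0.06, 0.06, -0.32, 0.19, 0.06] left [-0.19, -0.06, -0.06, -0.06]
scene near-cam [-0.69, -0.57, -0.69, -0.57, -0.57, -0.57]
top far [-0.19, -0.19, -0.06, -0.19, -0.19, -0.19, -0.06] right [0.06, -0.06, 0.06, -0.06, 0.19, -0.06] left [-0.19, -0.06, -0.06, -0.06]
scene near-cam [-0.57, -0.69, -0.57, -0.57, -0.57, -0.69]
```

Request:
{"fn": "jog_arm", "kwargs": {"commands": "0 0.006 0 0 0 0 1; 0 0.006 0 0 0 0 1; 0 0 0 0 0 0 1"}}

```text
clock: 14.45
position: [0.5173, -0.1042, 0.0037]
orientation: [3.142, -0.0, 1.661]
ft_force: [-1.6, 0.3, 0.2]
gripper_width: -0.0001
gripper_force: 1.0
```

Request:
{"fn": "jog_arm", "kwargs": {"commands": "0 0.006 0 0 0 0 1; 0 0 0 0 0 0 1"}}

```text
clock: 14.65
position: [0.5176, -0.1042, 0.0037]
orientation: [3.142, 0.0, 1.661]
ft_force: [-2.3, -0.1, 0.0]
gripper_width: 0.0001
gripper_force: 1.0
```

Request:
{"fn": "jog_arm", "kwargs": {"commands": "0 0.006 0 0 0 0 1; 0 0 0 0 0 0 1"}}

```text
clock: 14.85
position: [0.5179, -0.1042, 0.0038]
orientation: [3.142, -0.0, 1.661]
ft_force: [-2.6, -0.6, 0.3]
gripper_width: 0.0001
gripper_force: 1.0
```

```bash
cat > tip.py <<'E'
from rig import *
from h import *
t=snapshot("top");k=8
G=t["color"].min(axis=2).astype(np.float32)
def cross(p,dirv):
    # white->dark crossing along a world direction (mm) at z=12mm
    tt=np.arange(-8,8,.1);P=np.c_[(p[0]+dirv[0]*tt)/1e3,(p[1]+dirv[1]*tt)/1e3,np.full(len(tt),.012)]
    q=proj(t,P).astype(np.float32);g=cv2.remap(G,q[None,:,0],q[None,:,1],cv2.INTER_LINEAR)[0]
    i=np.where((g[:-1]>110)&(g[1:]<=110))[0]
    return round(float(tt[i[-1]]),1) if len(i) else None
x=np.array([.0903,-.9959]);y=np.array([.9959,.0903]);C=np.array([554.0,-54.9])
print("tip y vs 90:",[cross(C+90*y+a*x,y) for a in(-20,-17,-14,-11,-8)])
print("outer x vs -28:",[cross(C-28*x+a*y,-x) for a in(30,45,60,75)])
print("long end x vs 180:",[cross(C+180*x+a*y,x) for a in(-22,-18,-14,-10)])
print("outer y vs -28:",[cross(C-28*y+a*x,-y) for a in(-20,0,20,40,90,130,150,165)])
E
python3 tip.py
```

```text
tip y vs 90: [None, None, None, None, None]
outer x vs -28: [None, None, None, None]
long end x vs 180: [-1.8, 0.3, 1.5, 3.7]
outer y vs -28: [None, None, None, None, None, None, 4.2, None]
```

```bash
sed -i 's/110/165/g' tip.py; python3 tip.py
```

```text
tip y vs 90: [1.4, 1.3, 1.4, 1.3, 1.1]
outer x vs -28: [5.3, 5.5, 5.1, 5.6]
long end x vs 180: [None, None, None, None]
outer y vs -28: [None, None, None, None, None, None, None, None]
```

Request:
{"fn": "jog_arm", "kwargs": {"commands": "0 0.006 0 0 0 0 1; 0 0 0 0 0 0 1"}}

```text
clock: 15.15
position: [0.5182, -0.1041, 0.0038]
orientation: [3.142, -0.0, 1.661]
ft_force: [-1.3, -0.3, -1.3]
gripper_width: 0.0004
gripper_force: 1.0
```

Request:
{"fn": "jog_arm", "kwargs": {"commands": "0 0.006 0 0 0 0 1; 0 0 0 0 0 0 1"}}

```text
clock: 15.35
position: [0.5184, -0.1041, 0.0037]
orientation: [-3.141, -0.0, 1.661]
ft_force: [-1.7, 0.3, -0.9]
gripper_width: -0.0001
gripper_force: 1.2
```

```bash
python3 tip.py; python3 look2.py t5
```

```text
tip y vs 90: [2.0, 1.8, 1.6, 1.7, 1.8]
outer x vs -28: [5.3, 5.5, 5.0, 5.6]
long end x vs 180: [None, None, None, None]
outer y vs -28: [None, None, None, None, None, None, None, None]
t 15.4 p [ 518.4 -104.1    3.7] rpy [-179.99    0.     95.15] F [-2.82 -0.87  0.15] w -0.1 gf 1.2
top far [-0.19, -0.19, -0.06, -0.44, -0.19, -0.19, -0.06] right [-0.06, -0.06, -0.32, -0.19, 0.19, -0.06] left [-0.19, -0.06, -0.06, -0.06]
scene near-cam [-0.57, -0.57, -0.57, -0.57, -0.57, -0.69]
```

Request:
{"fn": "jog_arm", "kwargs": {"commands": "0 0.005 0 0 0 0 1; 0 0 0 0 0 0 1"}}

```text
clock: 15.7
position: [0.5186, -0.104, 0.0037]
orientation: [-3.141, -0.0, 1.661]
ft_force: [-2.0, -1.4, 0.4]
gripper_width: -0.0002
gripper_force: 1.4
```

Request:
{"fn": "jog_arm", "kwargs": {"commands": "0 0.005 0 0 0 0 1; 0 0 0 0 0 0 1"}}

```text
clock: 15.9
position: [0.5188, -0.104, 0.0037]
orientation: [-3.141, -0.0, 1.661]
ft_force: [-2.9, 0.4, 0.1]
gripper_width: 0.0003
gripper_force: 1.5
```

Request:
{"fn": "jog_arm", "kwargs": {"commands": "0 0.005 0 0 0 0 1; 0 0 0 0 0 0 1"}}

```text
clock: 16.1
position: [0.5189, -0.104, 0.0037]
orientation: [-3.141, -0.0, 1.661]
ft_force: [-4.8, -0.3, 1.0]
gripper_width: -0.0003
gripper_force: 2.0
```

Request:
{"fn": "jog_arm", "kwargs": {"commands": "0 0.004 0 0 0 0 1; 0 0 0 0 0 0 1; 0 0 0 0 0 0 1"}}

```text
clock: 16.4
position: [0.5189, -0.104, 0.0037]
orientation: [-3.141, -0.0, 1.661]
ft_force: [-5.2, -0.0, 2.0]
gripper_width: -0.0004
gripper_force: 2.7
```

```bash
python3 tip.py; python3 look2.py t6
```

```text
tip y vs 90: [2.3, 2.3, 2.3, 2.5, 2.6]
outer x vs -28: [5.3, 5.4, 5.0, 5.1]
long end x vs 180: [None, None, None, None]
outer y vs -28: [None, None, None, None, None, None, None, None]
t 16.45 p [ 519.  -104.     3.7] rpy [-179.95   -0.     95.15] F [-5.63 -1.18  1.39] w -0.2 gf 2.7
top far [-0.19, -0.19, -0.06, -0.57, -0.19, -0.19, -0.06] right [-0.06, -0.06, -0.32, -0.19, 0.19, -0.06] left [-0.19, -0.19, -0.06, -0.19]
scene near-cam [-0.57, -0.57, -0.69, -0.57, -0.57, -0.57]
```

The force has risen from about 2 N to 5.5 N, the position has stalled, and the panel edges haven't moved: the long leg is home. I'll back off and go round to the short leg's outer face, level with the balance point.

Request:
{"fn": "jog_arm", "kwargs": {"commands": "0 -0.1 0 0 0 0 1; 0 -0.2 -0.2 0 0 0 1; 0 0 -0.5 0 0 0 1; 0.4 0.2 -0.3 0 0 0 1; 0.6 0.3 0 0 0 0 1; 0.6 0.4 0 0 0 0 1; 0.334 0.304 0 0 0 0 1; 0 0 0.2 0 0 0 1; 0 0 0 0 0 0 1; 0 0 0 0 0 0 1"}}

```text
clock: 17.55
position: [0.5547, -0.0044, 0.0436]
orientation: [-3.14, -0.0, 1.66]
ft_force: [-0.1, -1.4, 0.5]
gripper_width: 0.0001
gripper_force: 0.0
```

```bash
python3 - <<'E'
from rig import *
from h import *
s=read_state();brief(s);print(to(s,(555.3,-3.6,4),95.18))
E
python3 tip.py; python3 look2.py t7
```

```text
t 17.55 p [554.7  -4.4  43.6] rpy [-179.94   -0.     95.09] F [-0.06 -1.41  0.55] w 0.1 gf 0.0
(array([0.014, 0.013, 0.791]), np.float64(-0.002))
tip y vs 90: [None, None, None, None, None]
outer x vs -28: [None, None, None, None]
long end x vs 180: [-3.7, -3.4, -3.5, -3.1]
outer y vs -28: [None, -5.8, -3.6, -3.1, -0.3, -0.6, -0.6, -0.3]
t 17.6 p [555.   -4.5  43.7] rpy [-179.96   -0.     95.07] F [0.45 0.66 0.72] w -0.1 gf 0.0
top far [-5.99, -0.32, -0.06, -0.19, -0.19, -0.19, -0.06] right [-0.06, -0.06, 0.06, -0.06, 0.19, -0.06] left [0.95, 1.32, 0.06, 6.37]
scene near-cam [-0.57, -0.57, -0.69, -0.57, -0.57, -0.69]
```

View pics/t7.png

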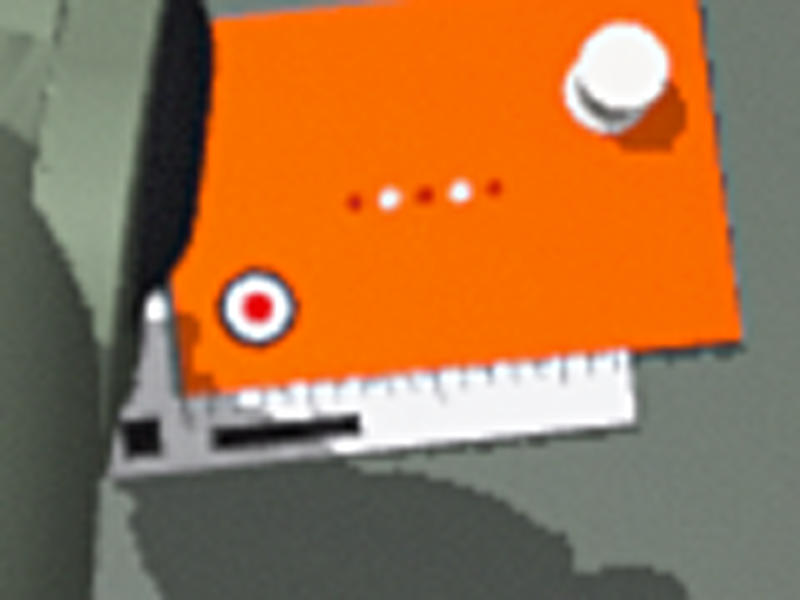

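Crop t7: the long leg is flush along the panel's near edge, crop (190,395) to (630,350). A gap of about 3.5 mm remains at the short leg, (175,340). I'll descend and push along the panel's x axis (tool -x).

Request:
{"fn": "jog_arm", "kwargs": {"commands": "0.01 0.01 0.2 0 0 0 1; 0 0 0.3 0 0 0 1; 0 0 0.2 0 0 0 1; 0 0 0.08 0 0 0 1; 0 0 0 0 0 0 1; 0 0 0 0 0 0 1"}}

```text
clock: 18.3
position: [0.5564, -0.0032, 0.0049]
orientation: [3.142, 0.0, 1.661]
ft_force: [-1.0, -0.0, -0.1]
gripper_width: 0.0001
gripper_force: 0.0
```

Request:
{"fn": "jog_arm", "kwargs": {"commands": "-0.02 0 0 0 0 0 1; -0.02 0 0 0 0 0 1; -0.02 0 0 0 0 0 1; -0.02 0 0 0 0 0 1; 0 0 0 0 0 0 1"}}

```text
clock: 18.8
position: [0.5567, -0.0073, 0.0049]
orientation: [3.141, 0.0, 1.66]
ft_force: [-0.2, -0.8, -0.5]
gripper_width: -0.0001
gripper_force: 0.0
```

Request:
{"fn": "jog_arm", "kwargs": {"commands": "-0.02 0 0 0 0 0 1; -0.02 0 0 0 0 0 1; 0 0 0 0 0 0 1"}}

```text
clock: 19.1
position: [0.5568, -0.0093, 0.0047]
orientation: [3.142, 0.0, 1.66]
ft_force: [-1.4, 0.4, 1.2]
gripper_width: -0.0003
gripper_force: 0.0
```

Request:
{"fn": "jog_arm", "kwargs": {"commands": "-0.02 0 0 0 0 0 1; -0.02 0 0 0 0 0 1; 0 0 0 0 0 0 1"}}

```text
clock: 19.4
position: [0.5569, -0.011, 0.0047]
orientation: [-3.142, -0.001, 1.661]
ft_force: [-0.6, 1.3, 0.6]
gripper_width: 0.0001
gripper_force: 0.4
```

Request:
{"fn": "jog_arm", "kwargs": {"commands": "-0.01 0 0 0 0 0 1; -0.01 0 0 0 0 0 1; 0 0 0 0 0 0 1"}}

```text
clock: 19.7
position: [0.5569, -0.0118, 0.0047]
orientation: [-3.142, -0.001, 1.661]
ft_force: [-0.4, 2.6, -0.1]
gripper_width: 0.0001
gripper_force: 1.2
```

Request:
{"fn": "jog_arm", "kwargs": {"commands": "-0.01 0 0 0 0 0 1; -0.01 0 0 0 0 0 1; 0 0 0 0 0 0 1"}}

```text
clock: 20.0
position: [0.557, -0.0131, 0.0047]
orientation: [-3.141, -0.0, 1.661]
ft_force: [-0.9, 1.3, 0.6]
gripper_width: -0.0002
gripper_force: 1.1
```

```bash
python3 tip.py
```

```text
tip y vs 90: [None, None, None, None, None]
outer x vs -28: [None, None, None, None]
long end x vs 180: [-1.4, -1.4, -1.0, -1.0]
outer y vs -28: [None, -5.1, -3.5, -3.2, -1.7, -0.6, -0.5, -0.3]
```

Request:
{"fn": "jog_arm", "kwargs": {"commands": "-0.006 0 0 0 0 0 1; -0.006 0 0 0 0 0 1; 0 0 0 0 0 0 1"}}

```text
clock: 20.35
position: [0.5572, -0.0138, 0.0047]
orientation: [-3.142, 0.0, 1.661]
ft_force: [-0.6, 2.2, -0.0]
gripper_width: -0.0004
gripper_force: 1.0
```

Request:
{"fn": "jog_arm", "kwargs": {"commands": "-0.006 0 0 0 0 0 1; 0 0 0 0 0 0 1"}}

```text
clock: 20.55
position: [0.5572, -0.014, 0.0047]
orientation: [-3.142, 0.0, 1.661]
ft_force: [0.1, 2.2, -0.4]
gripper_width: -0.0002
gripper_force: 0.9
```

Request:
{"fn": "jog_arm", "kwargs": {"commands": "-0.006 0 0 0 0 0 1; 0 0 0 0 0 0 1"}}

```text
clock: 20.75
position: [0.5572, -0.0144, 0.0047]
orientation: [-3.142, 0.0, 1.661]
ft_force: [1.0, 2.2, -0.0]
gripper_width: -0.0
gripper_force: 0.9
```

Request:
{"fn": "jog_arm", "kwargs": {"commands": "-0.004 0 0 0 0 0 1; 0 0 0 0 0 0 1"}}

```text
clock: 20.95
position: [0.5572, -0.0145, 0.0048]
orientation: [-3.142, 0.0, 1.661]
ft_force: [0.3, 2.3, 0.0]
gripper_width: 0.0002
gripper_force: 0.9
```

Request:
{"fn": "jog_arm", "kwargs": {"commands": "-0.006 0 0 0 0 0 1; 0 0 0 0 0 0 1"}}

```text
clock: 21.15
position: [0.5572, -0.0149, 0.0047]
orientation: [-3.142, 0.0, 1.661]
ft_force: [0.1, 1.8, -0.7]
gripper_width: 0.0002
gripper_force: 0.9
```

Request:
{"fn": "jog_arm", "kwargs": {"commands": "-0.006 0 0 0 0 0 1; 0 0 0 0 0 0 1"}}

```text
clock: 21.35
position: [0.5573, -0.0151, 0.0047]
orientation: [-3.142, 0.0, 1.661]
ft_force: [0.7, 2.1, -0.6]
gripper_width: 0.0002
gripper_force: 0.8
```

```bash
python3 tip.py|tail -2; python3 look2.py t8
```

```text
long end x vs 180: [0.9, 1.2, 0.6, 0.7]
outer y vs -28: [None, -5.2, -3.5, -3.1, -1.8, -0.6, -0.3, -0.3]
t 21.4 p [557.3 -15.1   4.8] rpy [-1.800e+02  1.000e-02  9.514e+01] F [-1.    0.81 -1.79] w -0.2 gf 0.8
top far [-4.73, -1.07, 5.36, -0.19, -0.19, -0.19, -0.06] right [-0.06, -0.06, 0.06, -0.06, 0.19, -0.06] left [-5.23, -5.74, -5.86, 6.12]
scene near-cam [-0.57, -0.57, -0.69, -0.57, -0.57, -0.69]
```

Request:
{"fn": "jog_arm", "kwargs": {"commands": "-0.006 0 0 0 0 0 1; 0 0 0 0 0 0 1"}}

```text
clock: 21.7
position: [0.5573, -0.0154, 0.0047]
orientation: [-3.142, 0.0, 1.661]
ft_force: [-1.2, 2.7, -0.8]
gripper_width: -0.0001
gripper_force: 0.8
```

Request:
{"fn": "jog_arm", "kwargs": {"commands": "-0.006 0 0 0 0 0 1; 0 0 0 0 0 0 1"}}

```text
clock: 21.9
position: [0.5573, -0.0156, 0.0047]
orientation: [-3.142, -0.0, 1.661]
ft_force: [-0.8, 2.0, -0.7]
gripper_width: 0.0001
gripper_force: 0.9
```

Request:
{"fn": "jog_arm", "kwargs": {"commands": "-0.005 0 0 0 0 0 1; 0 0 0 0 0 0 1"}}

```text
clock: 22.1
position: [0.5573, -0.0157, 0.0048]
orientation: [-3.142, -0.001, 1.661]
ft_force: [-0.2, 2.1, -0.8]
gripper_width: 0.0001
gripper_force: 1.4
```

Request:
{"fn": "jog_arm", "kwargs": {"commands": "-0.005 0 0 0 0 0 1; 0 0 0 0 0 0 1"}}

```text
clock: 22.3
position: [0.5573, -0.0158, 0.0048]
orientation: [-3.142, -0.001, 1.661]
ft_force: [-0.1, 4.7, -0.3]
gripper_width: 0.0003
gripper_force: 2.1
```

Request:
{"fn": "jog_arm", "kwargs": {"commands": "-0.003 0 0 0 0 0 1; 0 0 0 0 0 0 1; 0 0 0 0 0 0 1"}}

```text
clock: 22.6
position: [0.5573, -0.0158, 0.0047]
orientation: [3.142, -0.001, 1.661]
ft_force: [-0.5, 5.2, -0.5]
gripper_width: -0.0001
gripper_force: 2.6
```

Request:
{"fn": "jog_arm", "kwargs": {"commands": "0.1 0 0 0 0 0 1; 0.3 0 -0.1 0 0 0 1; 0.2 0 -0.4 0 0 0 1; 0 -0.5 -0.5 0 0 0 1; 0 -1 -0.2 0 0 0 1; 0 -1 0 0 0 0 1; 0 -1 0 0 0 0 1; 0 -0.8 0 0 0 0 1; 0 -0.3 0 0 0 0 1; 0 0 0 0 0 0 1"}}

```text
clock: 23.6
position: [0.3241, -0.0066, 0.0648]
orientation: [-3.14, 0.001, 1.66]
ft_force: [0.7, 0.4, -0.5]
gripper_width: -0.0001
gripper_force: 0.0
```

```bash
python3 tip.py; python3 look2.py t9
```

```text
tip y vs 90: [2.0, 2.0, 2.0, 2.1, 2.1]
outer x vs -28: [-0.0, 0.4, -0.1, 0.2]
long end x vs 180: [1.3, 1.2, 1.3, 1.1]
outer y vs -28: [-1.0, -0.8, -0.6, -0.2, -0.6, -0.8, -0.7, -0.5]
t 23.65 p [326.8  -7.   65.1] rpy [1.7991e+02 7.0000e-02 9.5130e+01] F [ 0.25 -0.27  0.26] w 0.1 gf 0.0
top far [-0.19, -0.06, -0.06, -0.19, -0.06, -0.19, -0.06] right [-0.06, -0.06, 0.06, -0.06, 0.19, -0.06] left [-0.19, -0.06, -0.06, -0.06]
scene near-cam [-0.57, -0.57, -0.57, -0.57, -0.57, -0.57]
```

View pics/t9.png

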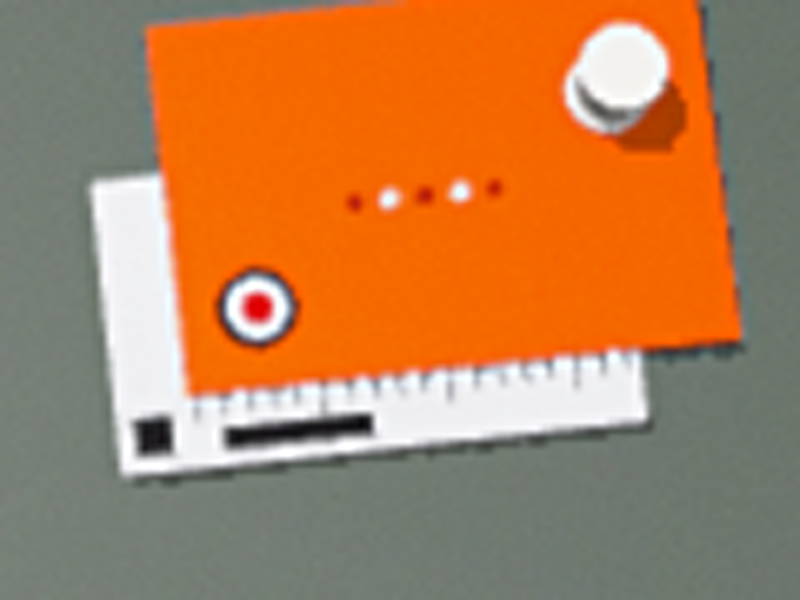

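Crop t9: the square is round the corner and looks flush on both edges, with the inside corner at crop (188,395), and the panel is unmoved. The short leg's tip reads about 0.4 mm lower than when I last pressed it, so I'll give the long leg one more gentle nudge.

```bash
python3 - <<'E'
from rig import *
from h import *
s=read_state();brief(s);print(to(s,(512.9,-110,4),95.15))
E
```

```text
t 23.75 p [329.   -7.4  65.3] rpy [1.7982e+02 8.0000e-02 9.5160e+01] F [ 0.36 -0.02 -0.72] w -0.1 gf 0.0
(array([-2.374,  3.479,  1.225]), np.float64(0.0))
```

Request:
{"fn": "jog_arm", "kwargs": {"commands": "-0.4 0.2 0 0 0 0 1; -0.7 0.4 0 0 0 0 1; -0.7 0.6 0 0 0 0 1; -0.5 0.7 0 0 0 0 1; -0.074 0.7 0 0 0 0 1; 0 0.5 0 0 0 0 1; 0 0.25 0 0 0 0 1; 0 0 0 0 0 0 1; 0 0 0 0 0 0 1; 0 0 0 0 0 0 1; 0 0 0 0 0 0 1"}}

```text
clock: 24.85
position: [0.5033, -0.1101, 0.0645]
orientation: [-3.141, -0.0, 1.66]
ft_force: [-0.7, 0.5, -0.5]
gripper_width: -0.0002
gripper_force: 0.0
```

```bash
python3 - <<'E'
from rig import *
from h import *
s=read_state();brief(s);print(to(s,(512.9,-110,4),95.15))
E
```

```text
t 24.85 p [ 503.3 -110.1   64.5] rpy [-1.7996e+02 -1.0000e-02  9.5130e+01] F [-0.68  0.46 -0.48] w -0.2 gf 0.0
(array([-0.016,  0.19 ,  1.21 ]), np.float64(-0.0))
```

Request:
{"fn": "jog_arm", "kwargs": {"commands": "0 0 0.3 0 0 0 1; 0 0 0.5 0 0 0 1; 0 0 0.3 0 0 0 1; 0 0 0.11 0 0 0 1; 0 0 0 0 0 0 1; 0 0 0 0 0 0 1; 0 0.05 0 0 0 0 1; 0 0.05 0 0 0 0 1; 0 0.05 0 0 0 0 1; 0 0 0 0 0 0 1; 0 0 0 0 0 0 1"}}

```text
clock: 25.95
position: [0.5117, -0.1095, 0.0042]
orientation: [3.141, 0.0, 1.661]
ft_force: [-0.2, 0.4, 0.2]
gripper_width: -0.0001
gripper_force: 0.0
```

Request:
{"fn": "jog_arm", "kwargs": {"commands": "0 0.03 0 0 0 0 1; 0 0.02 0 0 0 0 1; 0 0.02 0 0 0 0 1; 0 0 0 0 0 0 1; 0 0 0 0 0 0 1"}}

```text
clock: 26.45
position: [0.515, -0.1092, 0.004]
orientation: [-3.142, -0.0, 1.661]
ft_force: [0.1, -0.2, 0.0]
gripper_width: 0.0001
gripper_force: 0.0
```

Request:
{"fn": "jog_arm", "kwargs": {"commands": "0 0.02 0 0 0 0 1; 0 0.02 0 0 0 0 1; 0 0.01 0 0 0 0 1; 0 0 0 0 0 0 1"}}

```text
clock: 26.85
position: [0.5177, -0.109, 0.0041]
orientation: [3.141, 0.0, 1.661]
ft_force: [-0.6, 0.8, 0.1]
gripper_width: -0.0
gripper_force: 0.0
```

Request:
{"fn": "jog_arm", "kwargs": {"commands": "0 0.008 0 0 0 0 1; 0 0.008 0 0 0 0 1; 0 0 0 0 0 0 1"}}

```text
clock: 27.15
position: [0.5184, -0.1089, 0.0041]
orientation: [3.142, 0.0, 1.661]
ft_force: [-0.9, -0.7, -0.2]
gripper_width: -0.0001
gripper_force: 0.0
```

Request:
{"fn": "jog_arm", "kwargs": {"commands": "0 0.006 0 0 0 0 1; 0 0.006 0 0 0 0 1; 0 0 0 0 0 0 1"}}

```text
clock: 27.45
position: [0.519, -0.1088, 0.0041]
orientation: [3.142, 0.0, 1.661]
ft_force: [-0.1, 0.5, -0.1]
gripper_width: 0.0001
gripper_force: 0.0
```

Request:
{"fn": "jog_arm", "kwargs": {"commands": "0 0.006 0 0 0 0 1; 0 0 0 0 0 0 1"}}

```text
clock: 27.65
position: [0.5191, -0.1088, 0.004]
orientation: [-3.141, 0.0, 1.661]
ft_force: [-0.6, 0.1, 0.1]
gripper_width: -0.0003
gripper_force: 0.1
```

Request:
{"fn": "jog_arm", "kwargs": {"commands": "0 0.006 0 0 0 0 1; 0 0 0 0 0 0 1"}}

```text
clock: 27.85
position: [0.5192, -0.1088, 0.004]
orientation: [-3.141, -0.0, 1.661]
ft_force: [-1.6, -0.5, 0.4]
gripper_width: 0.0
gripper_force: 0.6
```

Request:
{"fn": "jog_arm", "kwargs": {"commands": "0 0.005 0 0 0 0 1; 0 0 0 0 0 0 1"}}

```text
clock: 28.05
position: [0.5192, -0.1088, 0.004]
orientation: [-3.141, 0.0, 1.661]
ft_force: [-2.1, -0.6, 0.8]
gripper_width: -0.0001
gripper_force: 1.2
```

Request:
{"fn": "jog_arm", "kwargs": {"commands": "0 0.005 0 0 0 0 1; 0 0 0 0 0 0 1"}}

```text
clock: 28.25
position: [0.5194, -0.1087, 0.0039]
orientation: [-3.14, 0.0, 1.661]
ft_force: [-2.9, -0.8, 2.1]
gripper_width: 0.0002
gripper_force: 1.8
```

Request:
{"fn": "jog_arm", "kwargs": {"commands": "0 0.004 0 0 0 0 1; 0 0 0 0 0 0 1; 0 0 0 0 0 0 1"}}

```text
clock: 28.55
position: [0.5195, -0.1087, 0.0039]
orientation: [-3.14, 0.0, 1.661]
ft_force: [-4.7, -1.2, 1.6]
gripper_width: 0.0002
gripper_force: 2.8
```

Stalled at the expected depth with about 5 N, so it is seated. I'll back off and check.

Request:
{"fn": "jog_arm", "kwargs": {"commands": "0 -0.1 0 0 0 0 1; 0 -0.4 -0.2 0 0 0 1; 0 -0.6 -0.5 0 0 0 1; 0 -0.8 -0.5 0 0 0 1; 0 -0.8 -0.3 0 0 0 1; 0 -0.8 0 0 0 0 1; 0 -0.3 0 0 0 0 1; 0 0 0 0 0 0 1; 0 0 0 0 0 0 1; 0 0 0 0 0 0 1; 0 0 0 0 0 0 1"}}

```text
clock: 29.65
position: [0.3323, -0.1261, 0.0791]
orientation: [3.14, 0.0, 1.662]
ft_force: [-0.3, -0.5, 0.6]
gripper_width: 0.0001
gripper_force: 0.0
```

```bash
python3 tip.py; python3 look2.py ta; python3 - <<'E'
import cv2
a=cv2.imread("pics/ta.png");b=cv2.imread("pics/tas.png")
cv2.imwrite("pics/fin.png",cv2.hconcat([cv2.resize(a,(400,300)),cv2.resize(b,(400,300))]))
E
```

```text
tip y vs 90: [2.0, 2.1, 2.0, 2.1, 2.2]
outer x vs -28: [-0.0, 0.4, -0.1, 0.2]
long end x vs 180: [1.3, 1.2, 1.3, 1.1]
outer y vs -28: [-1.0, -0.7, -0.6, -0.3, -0.6, -0.8, -0.8, -0.5]
t 29.7 p [ 332.  -125.9   79. ] rpy [1.7997e+02 1.0000e-02 9.5200e+01] F [0.51 0.36 0.53] w -0.3 gf 0.0
top far [-0.19, -0.19, -0.06, -0.19, -0.06, -0.19, -0.06] right [-0.06, -0.06, 0.06, -0.06, 0.19, -0.06] left [-0.19, -0.06, -0.06, -0.06]
scene near-cam [-0.57, -0.57, -0.57, -0.69, -0.57, -0.57]
```

View pics/fin.png

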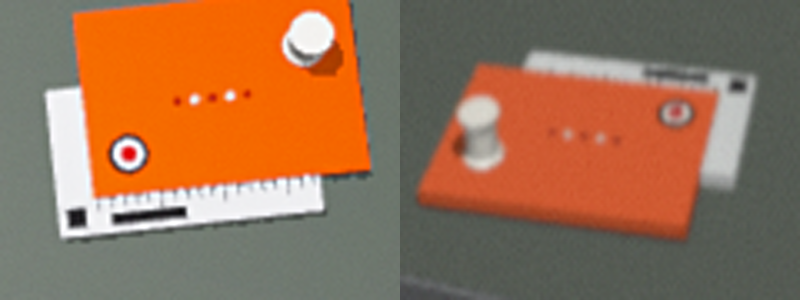

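Both views show the square flush on both inside edges, with its inside corner at the left crop (95,197). The panel and spool are unmoved and the robot is clear, so I'm handing in.

```bash
python3 -c "
from rig import *
print(finish_job())"
```

```text
the job is handed in; nothing more can be done
None
```

The L-square lies around the rosette corner with both inside edges seated by touch at about 5 N; the pictures show no gap and no panel movement, and the job was handed in at about 30 s with the robot clear.

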